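# Set the code on the carver's chest

## Task

Set the code that unlocks the wood carver's tool chest: first turn the dial with the brown wooden knob until its white pointer points at that dial's red stud and let go, then turn the dial with the black knob until its white pointer points at that dial's blue stud. Leave the glass mug, the mallet and the gouge beside the chest where they are.

Things in the scene. Friction and masses are not known exactly. Their poses are not given: they have to be found in the camera images.
- wood_dial_grip (a point): Point on the upright axis of the brown wooden dial, inside its bar knob at the height to grip: 38 mm above the chest lid, 12 mm below the bar's top. It turns with the knob: x along the bar towards the white pointer, z up. Bar 60 mm long (x), 18 mm thick (y), 36 mm tall, on a round skirt 60 mm across, 8 mm thick. A white stripe on top and a white nose mark the bar's pointer end.
- wood_dial (a joint): Angle of the brown wooden dial in rad, growing clockwise seen from above. Its white pointer stands at the blue stud at 0.35, the red at 1.25, the yellow at 2.15; end stops at -0.3 and 2.8. Light friction (0.05 N m) holds it wherever it is left: no clicks, no spring. The studs are 18 mm across, on the dial's fixed grey plate (136 mm across, 6 mm thick), 57 mm from the axis.
- black_dial_grip (a point): Point on the upright axis of the black dial, inside its bar knob at the height to grip: 38 mm above the chest lid, 12 mm below the bar's top. It turns with the knob: x along the bar towards the white pointer, z up. Bar 60 mm long (x), 18 mm thick (y), 36 mm tall, on a round skirt 60 mm across, 8 mm thick. A white stripe on top and a white nose mark the bar's pointer end.
- black_dial (a joint): Angle of the black dial in rad, growing clockwise seen from above. Its white pointer stands at the blue stud at 0.35, the red at 1.25, the yellow at 2.15; end stops at -0.3 and 2.8. Light friction (0.05 N m) holds it wherever it is left: no clicks, no spring. The studs are 18 mm across, on the dial's fixed grey plate (136 mm across, 6 mm thick), 57 mm from the axis.
- chest: Fixed pale wooden tool chest with brass corners, 260 mm (its x) by 420 mm (its y), 120 mm tall, flat lid; origin at the centre of its underside. The two dials sit on the lid, 170 mm apart along its y; which of them is on the left varies.
- mug: Empty glass mug, 76 mm across and 90 mm tall, standing on the bench to the left of the chest as the robot sees it; origin at the centre of its foot, z up, handle towards its y. To be left alone.
- mallet: Dark wooden round carver's mallet standing on its head on the bench to the right of the chest as the robot sees it, 92 mm across and 215 mm tall; origin at the centre of its foot, z up. To be left alone.
- gouge: Carver's gouge lying on the bench just beyond the chest (on the far side from the robot), 242 mm long and 26 mm thick; origin under it, 10 mm behind the front of its wooden handle, x towards the blade. To be left alone.

How it is judged:
By the outcome, as a careful person would: the job done as asked, in the order asked, and still so for the second after the job is handed in, with the robot touching nothing.
It also fails if it takes over 48 s, if anything falls off the work surface, if the arm or the gripper's body presses on something with over 40 N, if the wrist force passes 120 N, or if a joint passes its speed limit or range.

## Robot

A 6-joint arm with a two-finger parallel gripper is mounted at the origin on the work surface. World frame = base frame: x ahead of the robot, y to its left, z up, the work surface at z = 0. Lengths are in m, angles in rad, forces in N, time in s.
With the tool pointing down it reaches from about 0.35 to 0.975 m from the base axis. Payload 4.9 kg.
Tool frame: the origin (TCP) lies midway between the tips of the shut fingers; the grasp point (between the pads) lies 19 mm behind it; x points along the fingers, y is the direction in which the jaws open and shut, and the axes are right-handed (so a half turn about x gives the same grasp; the last joint's range is limited). The gripper opens to 85 mm and grips with 20 to 120 N. Pads are 22 mm wide; open, the fingers measure 114 mm over their backs; the gripper's body (76 mm by 85 mm) begins 54 mm behind the grasp point. The pads swing forward as they close: fully open they stand 13 mm farther back than shut.
Start: joints at [-1.418, 0.053, 1.613, -0, 1.476, -0.119], TCP at [0.168, -0.602, 0.194] pointing down, gripper open.
Joint ranges: [-3.01, 3.01], [-1.01, 2.22], [0.06, 2.58], [-1.02, 4.17], [0.09, 2.62], [-3.14, 3.14]. Speed limits (rad/s): [2.57, 2.57, 3.14, 3.14, 3.14, 3.14].

## Interface

Orientations are given as a rotation vector (axis times angle).
In Python, from station import ctrl gives the robot as it stands.
- The arm moves only by the shell command python3 -m handwheel 'ROWS' [FORCE]. ROWS is JSON, a list of rows, each a list of 3 entries, a list of its own where there are three numbers: the finger opening in m, from 0 to 0.0854, then the shift along the tool's x, y, z in m, then the turn, a rotation vector about the tool's x, y, z in degrees. In form: [[claw, [dx, dy, dz], [ax, ay, az]], ...]. A call has 1 to 10 rows; each row shifts and turns the commanded pose from where the row before left it, along the tool's axes as they then stand; what a row does not reach is not made up. A row lasts 1/12 s, in which the tool goes at most 41.7 mm and 7.16 degrees, less where a joint would pass 70% of its speed; a pose out of reach is approached as far as the arm can. A call with a gripper value outside its range is refused whole. The fingers move at their own pace and stop on an object; FORCE is the grip in N (left out, the last holds). Time passes only in rows, so rows that do not move let the fingers close. It gives the time, the measured TCP pose, the force and the opening at its end, in the units of the state.
- ctrl.get_obs(): the state, without advancing time (a new reading comes with each control period).
- ctrl.get_image(name): name is "scene" or "top" or "wrist"; returns the picture (384x512x3 uint8, red, green, blue); there is no depth.
- ctrl.camera_params(name): a dict with "vertical_fov" (degrees; the focal length in pixels is half the picture's height over the tangent of half this angle, whatever the lens; pixels are square), "cx", "cy" (the principal point, pixels), "D" ([k1, k2, p1, p2, k3] as OpenCV has them; the pictures are not rectified), "rvec" (rotation vector, rad) and "tvec" (3), from world to camera coordinates, as OpenCV has them; the wrist camera has in their place "T_tool_cam" (4x4, takes a point from camera to tool coordinates, whose origin is the TCP and whose axes are the tool frame's). Camera axes: x right, y down, z forward; pixel columns grow to the right and rows downward; lengths in m; the calibration is good to about 2 mm. A picture is of the moment at which its call begins: read the wrist's pose just before it. camera_params takes no time and is no camera call.
- ctrl.finish_job(): hands the job in, once; it reports no verdict.
Trained networks look in the newest picture that a camera, given by its name, has taken for a name from the list of things; names that differ only in an ending like _2 or _b are one class to them, and where a whole thing is asked for, a point or a joint stands for the part that bears it (a point fixed in the world has none). Each returns a list of dicts, best first, with "score" (0 to 1); they miss things now and then, are a little off and sometimes report something else, mostly with a low value. They report only what shows in the picture. A call takes as long as a camera call.
- ctrl.look_for(thing, camera): "box" ([centre column, centre row, width, height] in pixels, round what is visible of it).
- ctrl.silhouettes(thing, camera): "mask" (384x512 bool, what is visible of it) and "box" ([centre column, centre row, width, height] in pixels, round what is visible of it).
- ctrl.tip_of(thing, camera): "centre" ([row, column] in pixels: a listed point, or the origin of a listed thing).
The state is a dict: "t": time; "q": joint angles; "dq": joint speeds; "effort": joint torques, N m; "tool_pos": TCP position; "tool_rot": TCP orientation; "contact_force": force on the tool from outside, world axes, zero at the start; "wrist_torque": the same for the moment, N m; "opening": finger opening in m.
Only numpy, scipy, OpenCV 4.12 (cv2) and the standard library are available. Lean on these libraries where they do the work, as an engineer would, in place of code of your own. Each camera call takes 0.05 s, during which the arm holds its last target.

## Working session

There is one attempt and no reset: what is moved stays moved. The work goes in short steps, Python scripts to look and compute and a shell command to move; the robot and the scene stay as the last step left them, time stands still between calls to the robot, and variables do not carry over. Pictures are saved under pics/ and viewed, and the job is handed in when it is done.

```bash
ls; mkdir -p pics; python3 - <<'E'
from station import ctrl
import cv2
o=ctrl.get_obs(); print(o)
for n in ["scene","top"]:
    im=ctrl.get_image(n); cv2.imwrite(f"pics/{n}0.png",im[:,:,::-1])
    print(n,ctrl.camera_params(n))
    for t in ["wood_dial_grip","black_dial_grip","chest","mug","mallet"]:
        print(t,[(r['score'],r['centre']) for r in ctrl.tip_of(t,n)][:2])
print(ctrl.camera_params("wrist"))
E
```

```text
pics
{'t': 0.0, 'q': array([-1.41800320e+00,  5.33531798e-02,  1.61430414e+00,  1.11064000e-05,
        1.47597531e+00, -1.19021801e-01]), 'dq': array([-8.72127714e-04, -5.43910242e-05, -8.13620631e-04,  4.68357687e-04,
       -1.83226212e-03,  1.87311904e-03]), 'effort': array([ 9.18160440e-04, -3.93683410e+01, -3.70174026e+01, -3.44750208e-05,
        7.13213172e-03,  8.12741490e-06]), 'tool_pos': array([ 0.16768426, -0.6013642 ,  0.19315931]), 'tool_rot': array([ 2.07691116,  0.28615886, -2.07696019]), 'contact_force': array([-0.36696982,  0.55850622, -0.17474089]), 'wrist_torque': array([ 0.02253027,  0.01618333, -0.01965587]), 'opening': 0.0857129685349856}
scene {'vertical_fov': 48.309980360079635, 'cx': 264.07332650504014, 'cy': 194.58113137881017, 'D': array([-0.08814365,  0.        ,  0.        ,  0.        ,  0.        ]), 'rvec': array([ 1.64548853,  1.67892259, -0.86307697]), 'tvec': array([ 5.68356332e-04, -2.80397644e-01,  1.61990999e+00])}
wood_dial_grip [(0.72, [157.4, 236.4])]
black_dial_grip [(0.89, [152.8, 299.4]), (0.64, [260.5, 278.0])]
chest [(0.61, [207.2, 271.
[... 341 characters left out ...]
9 ])}
wood_dial_grip [(0.6, [226.1, 278.3])]
black_dial_grip [(0.66, [227.9, 221.2])]
chest [(0.92, [228.9, 250.6])]
mug [(0.61, [218.4, 154.8])]
mallet [(0.63, [194.3, 345.2])]
{'vertical_fov': 62.44826229715012, 'cx': 255.55426818802408, 'cy': 192.81330352222093, 'D': array([-0.02874756,  0.        ,  0.        ,  0.        ,  0.        ]), 'T_tool_cam': array([[ 9.46075089e-05, -2.80261298e-01,  9.59923745e-01,
        -1.80744109e-01],
       [ 9.99999856e-01, -4.79885786e-04, -2.38665738e-04,
        -1.88962694e-04],
       [ 5.27542531e-04,  9.59923630e-01,  2.80261212e-01,
        -7.17601982e-02],
       [ 0.00000000e+00,  0.00000000e+00,  0.00000000e+00,
         1.00000000e+00]])}
```

```bash
python3 - <<'E'
import cv2
im=cv2.imread("pics/top0.png")[170:290,160:340]; cv2.imwrite("pics/topz.png",cv2.resize(im,None,fx=4.4,fy=4.4,interpolation=cv2.INTER_CUBIC))
E
```

```text
(no output)
```

View pics/scene0.png

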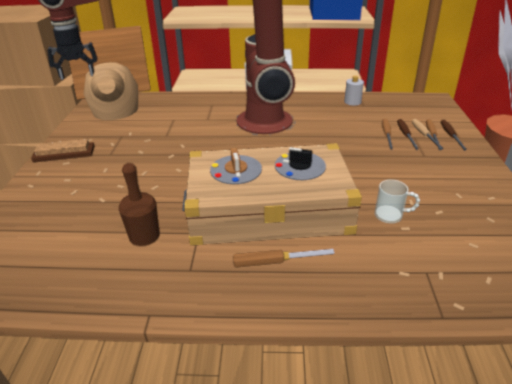

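View pics/top0.png

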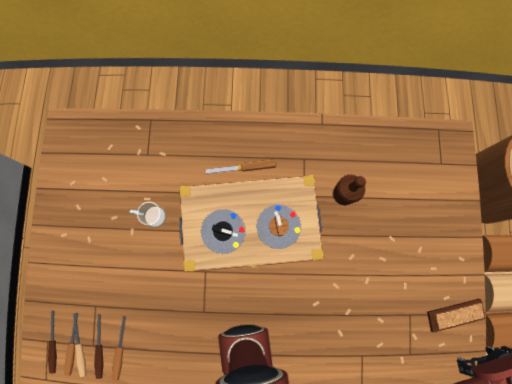

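```bash
sleep 1; ls pics
```

```text
scene0.png
top0.png
topz.png
```

View pics/topz.png

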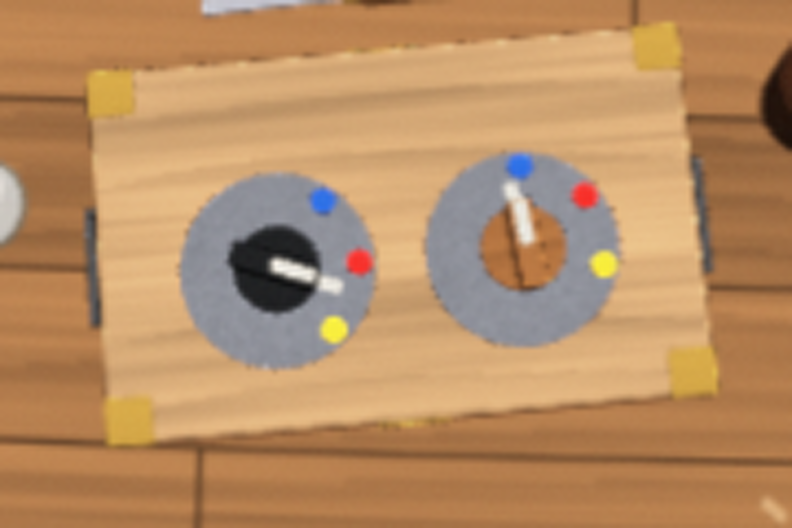

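The top view shows the wooden dial (about 278,226) pointing just short of blue, and the black dial (about 222,230) between red and yellow. Next I'll measure the stud and pointer positions.

```bash
cat > h.py <<'E'
import numpy as np, cv2
from station import ctrl
from scipy.spatial.transform import Rotation as R
def cam(n,obs=None):
    p=ctrl.camera_params(n); f=192/np.tan(np.radians(p['vertical_fov']/2))
    K=np.array([[f,0,p['cx']],[0,f,p['cy']],[0,0,1]])
    if 'rvec' in p:
        M=R.from_rotvec(p['rvec']).as_matrix(); Rw=M.T; c=-M.T@p['tvec']
    else:
        T=p['T_tool_cam']; Rt=R.from_rotvec(obs['tool_rot']).as_matrix()
        Rw=Rt@T[:3,:3]; c=Rt@T[:3,3]+obs['tool_pos']
    return K,p['D'],Rw,c
def back(C,uv,z):
    K,D,Rw,c=C
    q=cv2.undistortPoints(np.array(uv,float).reshape(-1,1,2),K,D).reshape(-1,2)
    d=np.c_[q,np.ones(len(q))]@Rw.T
    return c+d*((z-c[2])/d[:,2])[:,None]
def blobs(im):
    h=cv2.cvtColor(im,cv2.COLOR_RGB2HSV).astype(int); H,S,V=h[...,0],h[...,1],h[...,2]
    return {'red':((H<5)|(H>174))&(S>170)&(V>120),'blue':(abs(H-111)<10)&(S>170)&(V>120),
     'yellow':(abs(H-30)<3)&(S>190)&(V>180),'white':(S<40)&(V>190)}
E
python3 - <<'E'
from h import *
im=cv2.imread("pics/top0.png")[:,:,::-1].copy(); C=cam("top")
for k,m in blobs(im).items():
    n,l,s,c=cv2.connectedComponentsWithStats(m.astype(np.uint8))
    for i in range(1,n):
        if s[i,4]>5 and 190<c[i,0]<310 and 190<c[i,1]<265: print(k,s[i,4],c[i].round(1),back(C,c[i],0.17 if k=='white' else .130)[0].round(4))
for t in ["wood_dial_grip","black_dial_grip"]:
    for n in ["top","scene"]:
        if n=="scene":
            pass
print(back(C,[[278.3,226.1],[221.2,227.9]],.158).round(4))
print(back(cam("scene"),[[236.4,157.4],[299.4,152.8]],.158).round(4))
E
```

```text
red 17 [292.6 214.1] [ 0.5669 -0.105   0.13  ]
red 20 [241.1 229. ] [0.5172 0.0505 0.13  ]
blue 15 [277.6 207.4] [ 0.5864 -0.0589  0.13  ]
blue 18 [232.9 215.3] [0.5583 0.0768 0.13  ]
yellow 6 [296.8 229.8] [ 0.5193 -0.1184  0.13  ]
white 37 [277.8 217.6] [ 0.5502 -0.0573  0.17  ]
white 25 [226. 231.] [0.5067 0.0933 0.17  ]
white 15 [234.9 234.2] [0.4982 0.0669 0.17  ]
[[ 0.5265 -0.06    0.158 ]
 [ 0.5164  0.1086  0.158 ]]
[[ 0.5307 -0.057   0.158 ]
 [ 0.506   0.1058  0.158 ]]
```

```bash
cat >> h.py <<'E'
from scipy.optimize import least_squares
SA={'blue':.35,'red':1.25,'yellow':2.15}
def fit(pts):
    # pts: {color:(x,y)}; returns cx,cy,phi0 : stud dir = phi0 - angle
    def r(p): return np.concatenate([np.array(v)[:2]-(p[:2]+.057*np.array([np.cos(p[2]-SA[k]),np.sin(p[2]-SA[k])])) for k,v in pts.items()])
    best=min((least_squares(r,[*np.mean([v[:2] for v in pts.values()],0),a]) for a in np.linspace(-3,3,7)),key=lambda s:s.cost)
    return best.x, np.abs(best.fun).max()
E
python3 - <<'E'
from h import *
w,e=fit({'red':(.5669,-.105),'blue':(.5864,-.0589),'yellow':(.5193,-.1184)}); print(w,e)
C=cam("top")
b,e=fit({'red':(.5172,.0505),'blue':(.5583,.0768),'yellow':tuple(back(C,[[160+334/4.4,170+329/4.4]],.13)[0,:2])}); print(b,e)
o=ctrl.get_obs(); print(R.from_rotvec(o['tool_rot']).as_matrix().round(3))
for n,p,wp in (('w',w,(.5502,-.0573)),('b',b,(.4982,.0669))):
    d=np.array(wp)-p[:2]; a=np.arctan2(d[1],d[0]); print(n,'ptr yaw',np.degrees(a),'angle',(p[2]-a+np.pi)%(2*np.pi)-np.pi, 'target yaw',np.degrees(p[2]-(1.25 if n=='w' else .35)))
E
```

```text
[ 0.52929139 -0.06217889  0.40352469] 0.00022943823152639375
[ 0.50906908  0.10615174 -0.181731  ] 0.0007979790554652547
[[-0.     0.268 -0.963]
 [-0.    -0.963 -0.268]
 [-1.     0.     0.   ]]
w ptr yaw 13.134575178712371 angle 0.1742831117133643 target yaw -48.49946247105772
b ptr yaw -105.4777775116306 angle 1.6592035077562794 target yaw -30.46594199347284
```

```bash
python3 -m handwheel '[[0.085,[-0.035,0,0],[0,0,0]],[0.085,[-0.035,-0.01,-0.012],[0,0,0]],[0.085,[-0.02,-0.022,-0.026],[0,0,0]],[0.085,[-0.02,-0.022,-0.026],[0,0,0]],[0.085,[0,-0.022,-0.026],[0,0,0]],[0.085,[0,-0.022,-0.026],[0,0,0]],[0.085,[0,-0.022,-0.026],[0,0,0]],[0.085,[0,-0.022,-0.026],[0,0,0]],[0.085,[0,-0.022,-0.026],[0,0,0]],[0.085,[0,-0.022,-0.026],[0,0,0]]]'
python3 -m handwheel '[[0.085,[0,-0.022,-0.026],[0,0,0]],[0.085,[0,-0.022,-0.026],[0,0,0]],[0.085,[0,-0.022,-0.026],[0,0,0]],[0.085,[0,-0.022,-0.026],[0,0,0]],[0.085,[0,-0.022,-0.026],[0,0,0]],[0.085,[0,-0.022,-0.026],[0,0,0]],[0.085,[0,-0.022,-0.026],[0,0,0]],[0.085,[0,-0.022,-0.026],[0,0,0]],[0.085,[0,-0.02,-0.02],[0,0,0]],[0.085,[0,0,0],[0,0,0]]]'
cat > look.py <<'E'
import sys
from h import *
n=sys.argv[1]; tag=sys.argv[2]
o=ctrl.get_obs(); im=ctrl.get_image(n); C=cam(n,o)
cv2.imwrite(f"pics/{tag}.png",cv2.resize(im,None,fx=1.5,fy=1.5)[:,:,::-1])
print(o['t'],o['tool_pos'].round(4),R.from_rotvec(o['tool_rot']).as_matrix().round(3).tolist(),o['q'].round(3))
for k,m in blobs(im).items():
    N,l,s,c=cv2.connectedComponentsWithStats(m.astype(np.uint8))
    for i in range(1,N):
        if s[i,4]>12:
            p=back(C,c[i],0.17 if k=='white' else .130)[0]
            if .35<p[0]<.7 and abs(p[1])<.25: print(k,s[i,4],c[i].round(1),p.round(4))
E
python3 look.py wrist w1
```

```text
t: 1.43
tool_pos: [0.3304, -0.3623, 0.3046]
tool_rot: [2.076, 0.283, -2.076]
contact_force: [0.5, -0.2, -0.1]
opening: 0.085
t: 2.27
tool_pos: [0.4984, -0.1099, 0.3044]
tool_rot: [2.075, 0.291, -2.073]
contact_force: [0.6, -1.0, -1.1]
opening: 0.0848
2.2667 [ 0.4984 -0.1099  0.3044] [[0.001, 0.274, -0.962], [0.002, -0.962, -0.274], [-1.0, -0.002, -0.001]] [-0.364 -0.265  1.727  0.002  1.68   0.929]
red 188 [268.1 103.3] [ 0.5684 -0.1036  0.13  ]
red 189 [119.2 109.7] [0.518  0.0512 0.13  ]
blue 196 [100.8  63.6] [0.5597 0.0779 0.13  ]
blue 190 [231.8  73.2] [ 0.5874 -0.058   0.13  ]
white 118 [222.   90.5] [ 0.5676 -0.0566  0.17  ]
white 244 [ 55.9 109.3] [0.5073 0.0957 0.17  ]
white 278 [217.  115.1] [ 0.5442 -0.0575  0.17  ]
white 106 [ 98.  119.5] [0.5086 0.054  0.17  ]
```

View pics/w1.png

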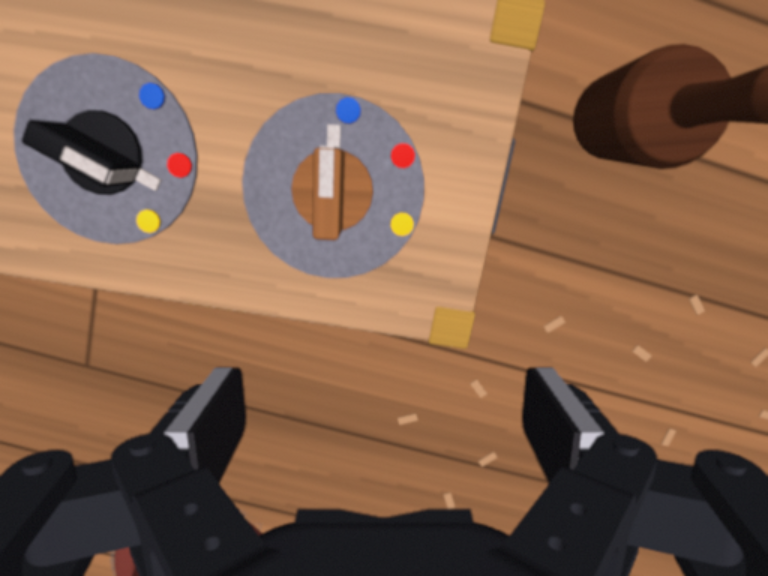

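```bash
python3 - <<'E'
from h import *
o=ctrl.get_obs(); C=cam("wrist",o); im=cv2.resize(cv2.imread("pics/w1.png"),(512,384))[:,:,::-1].copy()
m=blobs(im)['white']; n,l,s,c=cv2.connectedComponentsWithStats(m.astype(np.uint8))
y=back(C,[[268,149.3],[98.3,147.3]],.13)
print(y)
D={'w':fit({'red':(.5684,-.1036),'blue':(.5874,-.058),'yellow':y[0]}),'b':fit({'red':(.518,.0512),'blue':(.5597,.0779),'yellow':y[1]})}
for k,(p,e) in D.items(): print(k,p.round(4),e,'target yaw',np.degrees(p[2]-(1.25 if k=='w' else .35)))
for i in range(1,n):
    if s[i,4]>60 and c[i,1]<130:
        v,u=np.where(l==i); P=back(C,np.c_[u,v],.17)[:,:2]; _,_,V=np.linalg.svd(P-P.mean(0)); print(c[i].round(),P.mean(0).round(4),np.degrees(np.arctan2(V[0,1],V[0,0])))
E
```

```text
[[ 0.51951208 -0.11984164  0.13      ]
 [ 0.46990707  0.06526409  0.13      ]]
w [ 0.5296 -0.0624  0.4218] 0.0011703434881696895 target yaw -47.45089206288201
b [ 0.5099  0.107  -0.1799] 0.0007451772049384964 target yaw -30.361949692827807
[222.  91.] [ 0.5665 -0.0587] -173.28108824334743
[ 56. 109.] [0.5067 0.0935] 75.58867158666756
[217. 115.] [ 0.5432 -0.0599] -167.22501202478952
[ 98. 120.] [0.5079 0.0517] -102.7769978241664
```

```bash
python3 -m handwheel '[[0.085,[0.02,-0.0125,-0.0145],[0,0,0]],[0.085,[0.02,-0.0125,-0.0145],[0,0,0]],[0.085,[0.02,-0.0121,-0.014],[0,0,0]],[0.085,[0.02,0,0],[4,0,0]],[0.085,[0,0,0],[0,0,0]],[0.085,[0,0,0],[0,0,0]]]'
python3 look.py wrist w2
```

```text
t: 2.82
tool_pos: [0.5272, -0.0671, 0.2234]
tool_rot: [2.112, 0.216, -2.118]
contact_force: [0.0, 0.5, 0.9]
opening: 0.0854
2.8167 [ 0.5272 -0.0671  0.2234] [[-0.003, 0.201, -0.98], [0.0, -0.98, -0.201], [-1.0, -0.001, 0.003]] [-0.266 -0.186  1.793 -0.     1.538  1.102]
red 298 [306.6 146.1] [ 0.5689 -0.1032  0.13  ]
red 289 [122.4 167. ] [0.5184 0.0518 0.13  ]
blue 314 [ 95.4 113.4] [0.5602 0.0786 0.13  ]
blue 302 [259.2 113. ] [ 0.5879 -0.0574  0.13  ]
white 142 [248.7 134.9] [ 0.5726 -0.0523  0.17  ]
white 396 [248.3 173.6] [ 0.5441 -0.0577  0.17  ]
white 310 [ 42.9 180.5] [0.507  0.0967 0.17  ]
white 117 [ 97.4 181.3] [0.515  0.0546 0.17  ]
```

View pics/w2.png

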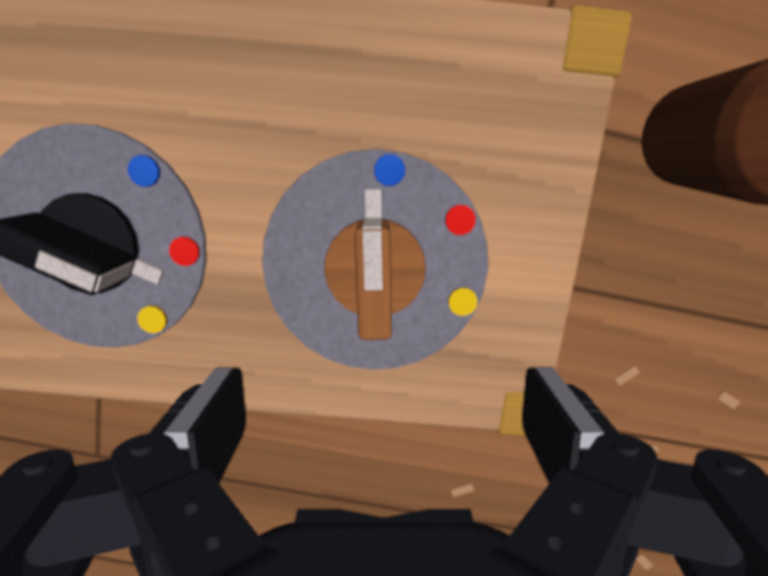

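```bash
python3 -m handwheel '[[0.085,[0.02,-0.0046,-0.0038],[0,0,0]],[0.085,[0.03,0,0],[0,0,0]],[0.085,[0.02,0,0],[0,0,0]],[0.085,[0.012,0,0],[0,0,0]],[0.085,[0,0,0],[0,0,0]],[0.085,[0,0,0],[0,0,0]]]'
python3 look.py wrist w3
```

```text
t: 3.37
tool_pos: [0.5316, -0.0619, 0.1437]
tool_rot: [2.116, 0.213, -2.114]
contact_force: [-0.3, 0.5, -0.0]
opening: 0.0849
3.3667 [ 0.5316 -0.0619  0.1437] [[0.001, 0.2, -0.98], [-0.0, -0.98, -0.2], [-1.0, 0.001, -0.001]] [-0.255 -0.128  1.874 -0.     1.394  1.114]
red 574 [332.  172.5] [ 0.5688 -0.1031  0.13  ]
red 535 [ 80.2 200.5] [0.5183 0.052  0.13  ]
blue 601 [ 39.9 128.4] [0.56   0.0789 0.13  ]
blue 618 [267.3 127.3] [ 0.588  -0.0574  0.13  ]
white 190 [253.1 158.8] [ 0.5744 -0.0516  0.17  ]
white 13 [248.6 195.2] [ 0.5556 -0.0531  0.17  ]
white 459 [254.  222.2] [ 0.5418 -0.0587  0.17  ]
white 54 [ 39.5 216.5] [0.5222 0.0526 0.17  ]
white 61 [ 51.8 222.2] [0.5202 0.046  0.17  ]
```

View pics/w3.png

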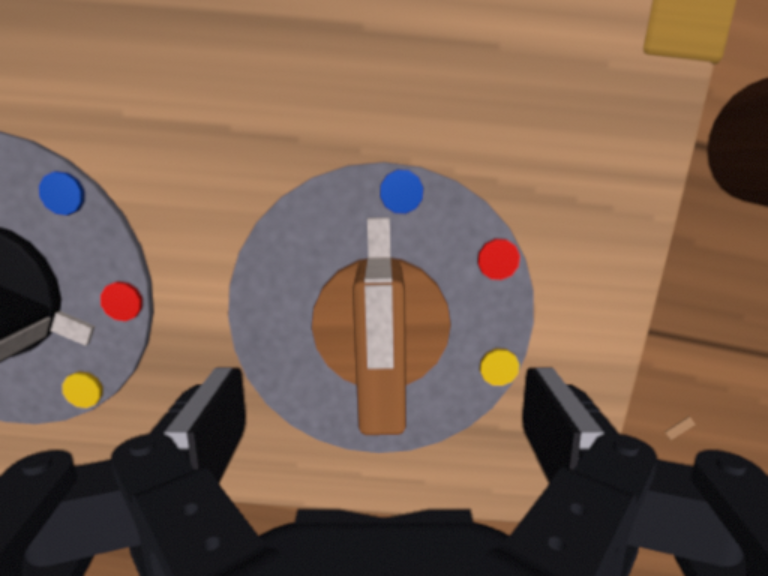

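```bash
python3 -m handwheel '[[0.05,[0.003,0,0.0015],[0,0,0]],[0.02,[0,0,0],[0,0,0]],[0.01,[0,0,0],[0,0,0]],[0.005,[0,0,0],[0,0,0]],[0.005,[0,0,0],[0,0,0]],[0.005,[0,0,0],[0,0,0]],[0.005,[0,0,0],[0,0,0]]]' 30
python3 look.py wrist w4
```

```text
t: 4.0
tool_pos: [0.5296, -0.0615, 0.1395]
tool_rot: [2.115, 0.214, -2.115]
contact_force: [-0.1, 1.1, -0.8]
opening: 0.0051
4.0 [ 0.5296 -0.0615  0.1395] [[0.0, 0.201, -0.98], [-0.0, -0.98, -0.201], [-1.0, 0.0, -0.0]] [-0.255 -0.128  1.882  0.     1.388  1.113]
red 597 [334.9 171.2] [ 0.5688 -0.103   0.13  ]
red 561 [ 77.8 199.7] [0.5184 0.0518 0.13  ]
blue 649 [268.8 125. ] [ 0.5878 -0.0573  0.13  ]
blue 633 [ 36.4 126. ] [0.56   0.0788 0.13  ]
white 346 [253.6 156.7] [ 0.5743 -0.0511  0.17  ]
white 843 [254.2 214.6] [ 0.5455 -0.0573  0.17  ]
white 258 [ 43.9 219.2] [0.5213 0.048  0.17  ]
```

View pics/w4.png

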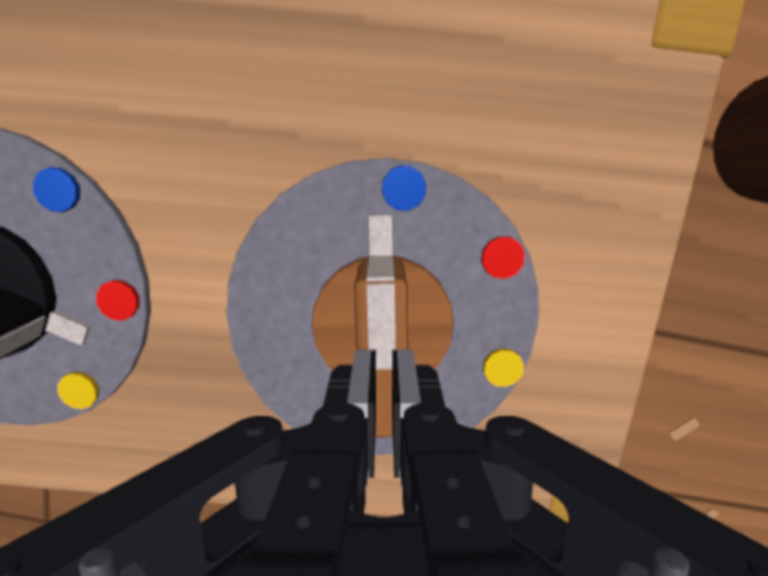

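Opening reads 5 mm, so the fingers closed on nothing. I'll check height from the scene camera.

```bash
python3 - <<'E'
from h import *
o=ctrl.get_obs(); im=ctrl.get_image("scene"); K,D,Rw,c=cam("scene")
T=R.from_rotvec(o['tool_rot']).as_matrix()
M=Rw.T
def pr(p): return cv2.projectPoints(np.array([p],float),cv2.Rodrigues(M)[0],-M@c,K,D)[0].ravel()
f=6; x0,y0=190,90
big=cv2.resize(im[y0:y0+95,x0:x0+130],None,fx=f,fy=f,interpolation=cv2.INTER_CUBIC)[:,:,::-1].copy()
for a in (0,.02,.04,.06):
    u=(pr(o['tool_pos']-T[:,0]*a)-[x0,y0]+.5)*f; cv2.circle(big,tuple(int(v) for v in u),4,(0,255,0) if a==0 else (255,0,255),1)
for z in (.134,.17):
    u=(pr([.53,-.062,z])-[x0,y0]+.5)*f; cv2.circle(big,tuple(int(v) for v in u),4,(255,255,0),-1)
cv2.imwrite("pics/s1.png",big)
E
```

```text
(no output)
```

View pics/s1.png

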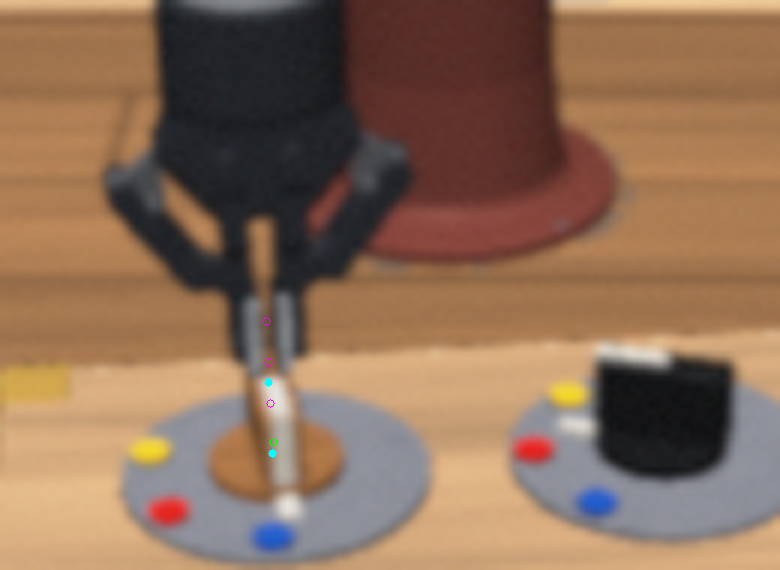

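The scene view shows the shut fingers stopping just above the bar: the real fingertips sit about 37 mm behind the reported TCP. The wrist picture gives the same offset (about 41 mm). I'll open and go down by that amount, watching the force.

```bash
python3 -m handwheel '[[0.06,[0,0,0],[0,0,0]],[0.06,[0,0,0],[0,0,0]],[0.06,[0,0,0],[0,0,0]],[0.06,[0.01,0,0],[0,0,0]],[0.06,[0.01,0,0],[0,0,0]],[0.06,[0.008,0,0],[0,0,0]],[0.06,[0.004,0,0],[0,0,0]],[0.06,[0,0,0],[0,0,0]]]' 30
python3 -m handwheel '[[0.03,[0,0,0],[0,0,0]],[0.012,[0,0,0],[0,0,0]],[0.012,[0,0,0],[0,0,0]],[0.012,[0,0,0],[0,0,0]],[0.012,[0,0,0],[0,0,0]]]' 30
python3 look.py wrist w5
```

```text
t: 4.77
tool_pos: [0.5281, -0.0612, 0.105]
tool_rot: [2.112, 0.216, -2.12]
contact_force: [0.1, -0.8, 0.0]
opening: 0.0598
t: 5.18
tool_pos: [0.5299, -0.061, 0.1082]
tool_rot: [2.117, 0.215, -2.114]
contact_force: [-0.9, 2.5, 2.9]
opening: 0.0174
5.1833 [ 0.5299 -0.061   0.1082] [[0.001, 0.201, -0.98], [0.001, -0.98, -0.201], [-1.0, -0.001, -0.001]] [-2.550e-01 -9.800e-02  1.909e+00  1.000e-03  1.331e+00  1.114e+00]
red 836 [350.1 184.7] [ 0.5688 -0.103   0.13  ]
red 759 [ 47.7 217.6] [0.5183 0.052  0.13  ]
blue 927 [272.3 130.4] [ 0.5879 -0.0574  0.13  ]
blue 344 [  5.2 133.3] [0.56   0.0746 0.13  ]
white 492 [255.1 167.7] [ 0.5758 -0.0512  0.17  ]
white 33 [256.3 206.7] [ 0.5605 -0.0549  0.17  ]
white 1403 [254.9 245. ] [ 0.5441 -0.0576  0.17  ]
white 296 [ 10.9 240.9] [0.5251 0.0426 0.17  ]
```

View pics/w5.png

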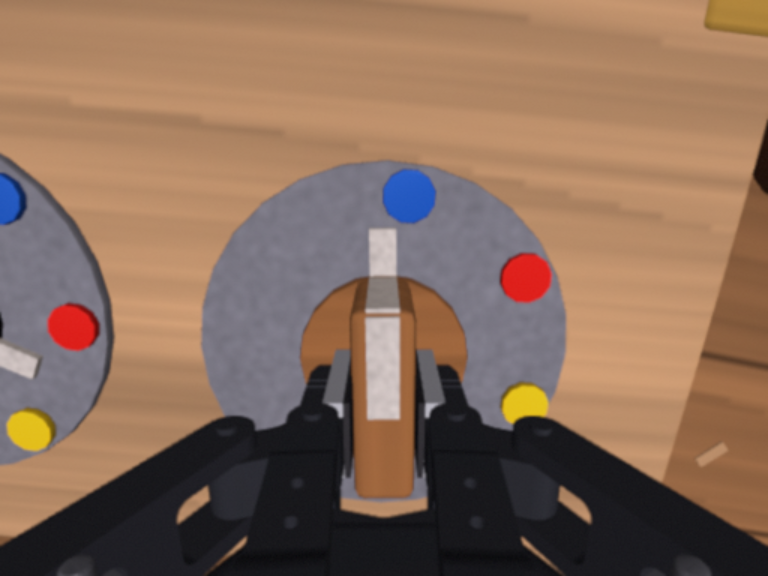

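```bash
python3 - <<'E'
from h import *
p={'tool_pos':np.array([.5296,-.0615,.1395]),'tool_rot':np.array([2.115,.214,-2.115])}
C=cam("wrist",p)
for z in (.126,.130):
    P=back(C,[[334.9,171.2],[268.8,125],[503/1.5-.2,368/1.5-.2]],z); f=fit(dict(zip(('red','blue','yellow'),P))); print(z,P[:,:2].round(4).tolist(),f, np.degrees(f[0][2]-1.25))
    f=f[0]; print(np.degrees(np.arctan2(P[0,1]-f[1],P[0,0]-f[0])))
E
```

```text
0.126 [[0.5681, -0.1042], [0.5875, -0.0575], [0.519, -0.118]] (array([ 0.52997696, -0.0613278 ,  0.40356498]), np.float64(0.000977797708804573)) -48.497154534451575
-48.358869461280435
0.13 [[0.5687, -0.103], [0.5878, -0.0573], [0.5207, -0.1166]] (array([ 0.53083394, -0.06037184,  0.40356523]), np.float64(0.00017095000266176275)) -48.49713996410622
-48.36098640617726
```

```bash
python3 -m handwheel '[[0.012,[-0.001,0,0],[5,0,0]],[0.012,[0,0,0],[6,0,0]],[0.012,[0,0,0],[6,0,0]],[0.012,[0,0,0],[6,0,0]],[0.012,[0,0,0],[6,0,0]],[0.012,[0,0,0],[6,0,0]],[0.012,[0,0,0],[6,0,0]],[0.012,[0,0,0],[6,0,0]],[0.012,[0,0,0],[6,0,0]],[0.012,[0,0,0],[6,0,0]]]' 30
python3 -m handwheel '[[0.012,[0,0,0],[1,0,0]],[0.012,[0,0,0],[0,0,0]],[0.012,[0,0,0],[0,0,0]]]'
python3 look.py wrist w6
```

```text
t: 6.07
tool_pos: [0.53, -0.0606, 0.1082]
tool_rot: [-1.729, 0.762, 1.728]
contact_force: [1.9, 4.2, -0.7]
opening: 0.0176
t: 6.32
tool_pos: [0.5299, -0.0606, 0.1082]
tool_rot: [-1.721, 0.77, 1.721]
contact_force: [2.2, 4.5, -0.9]
opening: 0.0176
6.3167 [ 0.5299 -0.0606  0.1082] [[0.001, -0.747, -0.665], [0.002, -0.665, 0.747], [-1.0, -0.002, 0.001]] [-2.550e-01 -9.800e-02  1.909e+00  2.000e-03  1.331e+00  2.159e+00]
red 949 [255.5 129.2] [ 0.5687 -0.1032  0.13  ]
red 58 [152.9 368.4] [0.5184 0.0511 0.13  ]
blue 836 [168.7 171.6] [ 0.5878 -0.0575  0.13  ]
white 497 [255.1 168. ] [ 0.5614 -0.0948  0.17  ]
white 34 [255.7 207.3] [ 0.5506 -0.0831  0.17  ]
white 1402 [254.9 245.2] [ 0.54   -0.0706  0.17  ]
white 21 [225.7 272.1] [ 0.5408 -0.053   0.17  ]
```

View pics/w6.png

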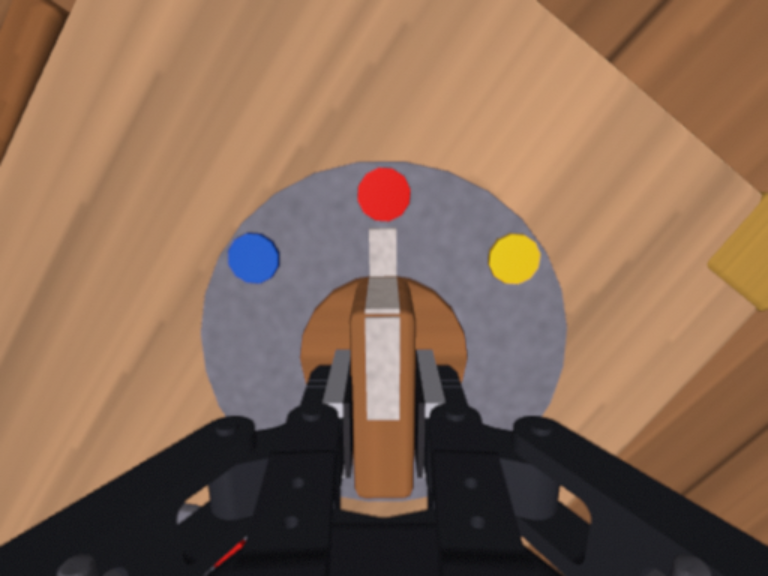

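The pointer (about 383,230 to 383,420) lines up with the red stud (384,194), so I'll let go and move to the black dial.

```bash
python3 -m handwheel '[[0.06,[0,0,0],[0,0,0]],[0.06,[0,0,0],[0,0,0]],[0.06,[0,0,0],[0,0,0]],[0.06,[0,0,0],[0,0,0]],[0.06,[-0.02,0,0],[0,0,0]],[0.06,[-0.03,0,0],[0,0,0]],[0.06,[-0.03,0,0],[0,0,0]],[0.06,[-0.02,0,0],[-7,0,0]],[0.06,[0,0,0],[-7,0,0]],[0.06,[0,0,0],[0,0,0]]]'
python3 look.py wrist w7
```

```text
t: 7.2
tool_pos: [0.5307, -0.0621, 0.2109]
tool_rot: [-1.884, 0.581, 1.876]
contact_force: [-0.1, -0.3, -0.3]
opening: 0.0602
7.2 [ 0.5307 -0.0621  0.2109] [[0.004, -0.564, -0.826], [-0.001, -0.826, 0.564], [-1.0, -0.001, -0.004]] [-0.256 -0.178  1.806 -0.     1.509  1.914]
red 341 [272. 123.] [ 0.5684 -0.1032  0.13  ]
blue 321 [212.7 135.3] [ 0.5875 -0.0576  0.13  ]
blue 241 [110.9 246. ] [0.56   0.0783 0.13  ]
white 169 [266.  145.9] [ 0.5608 -0.0907  0.17  ]
white 452 [259.4 185.6] [ 0.5397 -0.0708  0.17  ]
white 42 [164. 280.] [0.5182 0.0355 0.17  ]
```

View pics/w7.png

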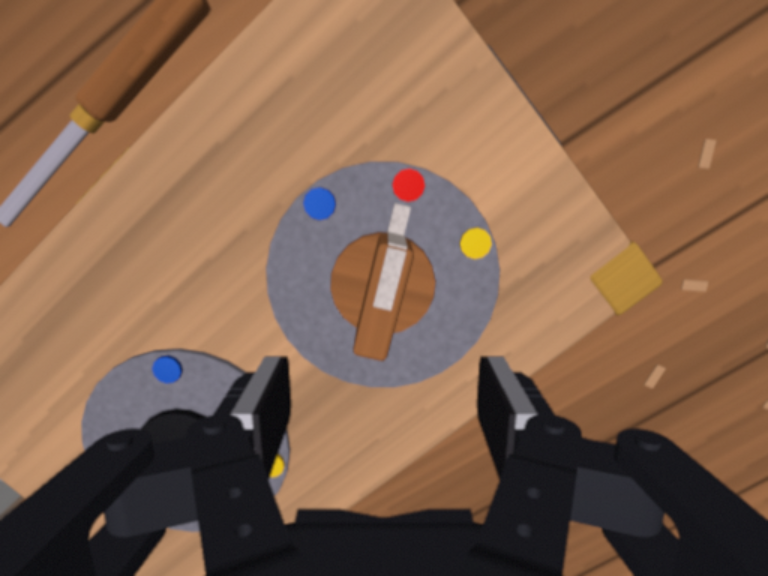

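Released, and the pointer stays at red. Next I'll turn and shift over to the black dial.

```bash
python3 -m handwheel '[[0.06,[0,0,0],[-7,0,0]],[0.06,[0,0,0],[-7,0,0]],[0.06,[0,0,0],[-7,0,0]],[0.06,[0,0,0],[-7,0,0]],[0.06,[0,0,0],[-7,0,0]],[0.06,[0,0,0],[-7,0,0]],[0.06,[0,0,0],[-7,0,0]],[0.06,[0,0,0],[-7,0,0]],[0.06,[0,0,0],[-7,0,0]],[0.06,[0,0,0],[-7,0,0]]]'
python3 -m handwheel '[[0.06,[0,0,0],[-7,0,0]],[0.06,[0,0,0],[-7,0,0]],[0.06,[0,0,0],[-7,0,0]],[0.06,[0,0,0],[-7,0,0]],[0.06,[0,0,0],[-7,0,0]],[0.06,[0,0,0],[-5,0,0]],[0.06,[0,-0.02,-0.03],[0,0,0]],[0.06,[0,-0.02,-0.03],[0,0,0]],[0.06,[0,-0.02,-0.03],[0,0,0]],[0.06,[0,0,-0.02],[0,0,0]]]'
python3 -m handwheel '[[0.06,[0,0,-0.02],[0,0,0]],[0.06,[0,0,-0.02],[0,0,0]],[0.06,[0,0,-0.008],[0,0,0]],[0.06,[0,0,0],[0,0,0]],[0.06,[0,0,0],[0,0,0]]]'
python3 look.py wrist w8
```

```text
t: 8.08
tool_pos: [0.5287, -0.0615, 0.2066]
tool_rot: [1.862, 0.602, -1.868]
contact_force: [-1.1, -1.3, 0.4]
opening: 0.0599
t: 8.92
tool_pos: [0.496, 0.0623, 0.2067]
tool_rot: [1.392, 1.081, -1.396]
contact_force: [1.2, 0.2, 0.1]
opening: 0.0603
t: 9.33
tool_pos: [0.5103, 0.106, 0.2074]
tool_rot: [1.391, 1.08, -1.395]
contact_force: [-0.7, 0.3, 0.0]
opening: 0.0598
9.3333 [0.5103 0.106  0.2074] [[-0.002, 0.968, -0.25], [-0.001, -0.25, -0.968], [-1.0, -0.002, 0.001]] [ 6.200e-02 -2.040e-01  1.835e+00 -1.000e-03  1.513e+00  3.150e-01]
red 263 [278.9 243.2] [0.518  0.0518 0.13  ]
blue 277 [319.  204.5] [0.5597 0.0786 0.13  ]
white 464 [255.5 219.9] [0.5074 0.0935 0.17  ]
white 42 [164. 280.] [0.4251 0.0625 0.17  ]
white 45 [347.2 280.1] [0.5643 0.0267 0.17  ]
```

View pics/w8.png

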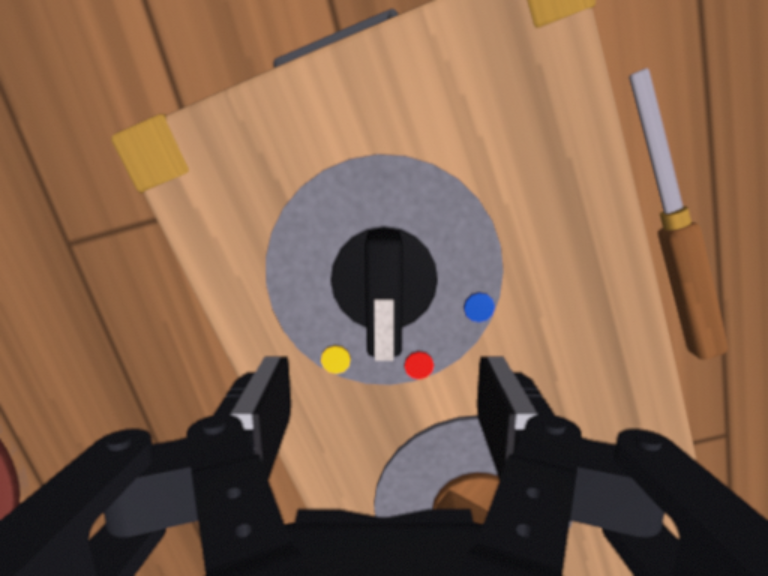

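```bash
python3 - <<'E'
from h import *
C=cam("wrist",ctrl.get_obs())
for z in (.126,.130):
    P=back(C,[[278.9,243.2],[319,204.5],[335.5/1.5-.2,360/1.5-.2]],z); f=fit(dict(zip(('red','blue','yellow'),P))); print(f, np.degrees(f[0][2]-.35),np.degrees(np.arctan2(P[1,1]-f[0][1],P[1,0]-f[0][0])))
E
python3 -m handwheel '[[0.06,[0.03,0,0],[0,0,0]],[0.06,[0.03,0,0],[0,0,0]],[0.06,[0.02,0,0],[0,0,0]],[0.06,[0.012,0,0],[0,0,0]],[0.06,[0.007,0,0],[0,0,0]],[0.06,[0,0,0],[0,0,0]],[0.03,[0,0,0],[0,0,0]],[0.012,[0,0,0],[0,0,0]],[0.012,[0,0,0],[0,0,0]],[0.012,[0,0,0],[0,0,0]]]' 30
python3 look.py wrist w9
```

```text
(array([0.51086527, 0.10599263, 6.08773352]), np.float64(0.0007819666865687136)) 328.74791447180377 -30.734874201107484
(array([ 0.51106219,  0.10768892, -0.19545183]), np.float64(0.00016589374513816674)) -31.252088015757188 -31.249116516548135
t: 10.22
tool_pos: [0.5106, 0.1068, 0.1113]
tool_rot: [1.392, 1.081, -1.393]
contact_force: [-4.8, 1.2, 4.1]
opening: 0.0173
10.2167 [0.5106 0.1068 0.1113] [[-0.001, 0.969, -0.249], [0.001, -0.249, -0.969], [-1.0, -0.001, -0.0]] [ 6.300e-02 -1.290e-01  1.932e+00  1.000e-03  1.340e+00  3.140e-01]
red 46 [279.9 319.1] [0.5114 0.0494 0.13  ]
blue 626 [351.  259.1] [0.5599 0.0786 0.13  ]
white 142 [506.4 102.5] [0.6206 0.1523 0.17  ]
white 31 [225.3 271.8] [0.4984 0.1102 0.17  ]
white 31 [285.7 271.8] [0.5238 0.1037 0.17  ]
white 1197 [255.2 298.9] [0.5075 0.0938 0.17  ]
```

View pics/w9.png

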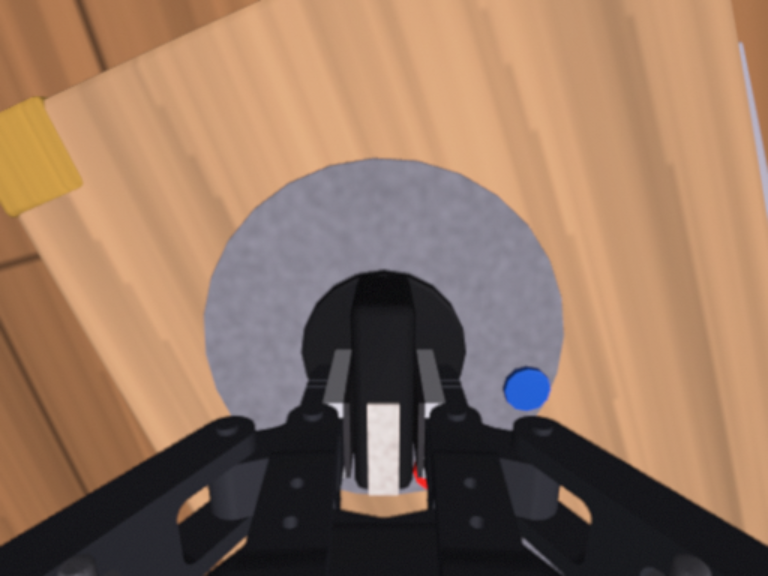

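Gripped (opening 17.3 mm). Now about 73.5° counterclockwise to blue.

```bash
python3 -m handwheel '[[0.012,[0,0,0],[-5,0,0]],[0.012,[0,0,0],[-6,0,0]],[0.012,[0,0,0],[-6,0,0]],[0.012,[0,0,0],[-6,0,0]],[0.012,[0,0,0],[-6,0,0]],[0.012,[0,0,0],[-6,0,0]],[0.012,[0,0,0],[-6,0,0]],[0.012,[0,0,0],[-6,0,0]],[0.012,[0,0,0],[-6,0,0]],[0.012,[0,0,0],[-6,0,0]]]' 30
python3 -m handwheel '[[0.012,[0,0,0],[-6,0,0]],[0.012,[0,0,0],[-6,0,0]],[0.012,[0,0,0],[-2.5,0,0]],[0.012,[0,0,0],[0,0,0]],[0.012,[0,0,0],[0,0,0]]]'
python3 look.py wrist w10; python3 look.py top t10
```

```text
t: 11.1
tool_pos: [0.5117, 0.1072, 0.1113]
tool_rot: [0.618, 1.48, -0.614]
contact_force: [-1.5, 1.9, 2.4]
opening: 0.0174
t: 11.52
tool_pos: [0.512, 0.1075, 0.1113]
tool_rot: [0.426, 1.527, -0.421]
contact_force: [-0.8, 4.9, 6.2]
opening: 0.0175
11.5167 [0.512  0.1075 0.1113] [[0.003, 0.515, 0.857], [0.002, 0.857, -0.515], [-1.0, 0.003, 0.001]] [ 0.063 -0.129  1.931  0.002  1.336 -0.967]
red 208 [177.9 280.2] [0.5141 0.0541 0.13  ]
white 60 [504.9 123. ] [0.5074 0.2226 0.17  ]
white 31 [225.3 271.8] [0.5057 0.0963 0.17  ]
white 37 [286.  271.9] [0.5193 0.1189 0.17  ]
white 1188 [255.6 299.3] [0.5243 0.1005 0.17  ]
11.5667 [0.512  0.1074 0.1113] [[0.003, 0.515, 0.857], [0.002, 0.857, -0.515], [-1.0, 0.003, 0.001]] [ 0.063 -0.129  1.931  0.002  1.336 -0.967]
red 17 [292.6 214.1] [ 0.5669 -0.105   0.13  ]
blue 15 [277.6 207.4] [ 0.5864 -0.0589  0.13  ]
white 110 [221.4 169. ] [0.6923 0.1147 0.17  ]
white 36 [285. 220.] [ 0.5438 -0.0786  0.17  ]
```

View pics/w10.png

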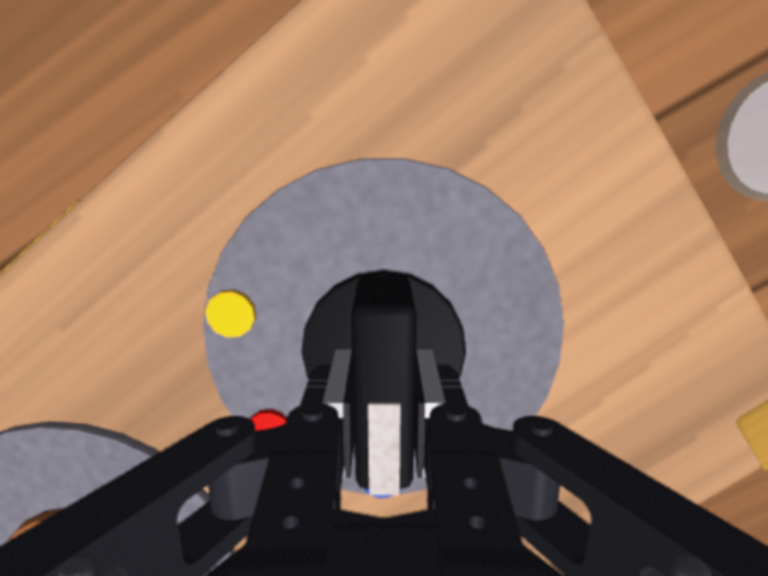

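```bash
python3 -m handwheel '[[0.06,[0,0,0],[0,0,0]],[0.06,[0,0,0],[0,0,0]],[0.06,[0,0,0],[0,0,0]],[0.06,[0,0,0],[0,0,0]],[0.06,[-0.02,0,0],[0,0,0]],[0.06,[-0.03,0,0],[0,0,0]],[0.06,[-0.03,0,0],[0,0,0]],[0.06,[-0.03,0,0],[0,0,0]],[0.06,[-0.03,0,0],[0,0,0]],[0.06,[0,0,0],[0,0,0]]]'
python3 look.py wrist w11
```

```text
t: 12.45
tool_pos: [0.5141, 0.1064, 0.2571]
tool_rot: [0.425, 1.518, -0.42]
contact_force: [-0.1, -0.7, 1.7]
opening: 0.0602
12.45 [0.5141 0.1064 0.2571] [[0.012, 0.514, 0.858], [0.0, 0.858, -0.514], [-1.0, 0.006, 0.01]] [ 0.063 -0.228  1.773 -0.     1.585 -0.968]
red 197 [210.5 203.1] [0.5176 0.052  0.13  ]
blue 172 [253.9 222.9] [0.5592 0.0788 0.13  ]
white 330 [254.5 196.6] [0.524  0.1006 0.17  ]
white 45 [163.8 280.1] [ 0.5512 -0.0178  0.17  ]
white 71 [347.5 279.8] [0.6429 0.1341 0.17  ]
white 71 [114.  288.3] [ 0.5337 -0.0652  0.17  ]
```

View pics/w11.png

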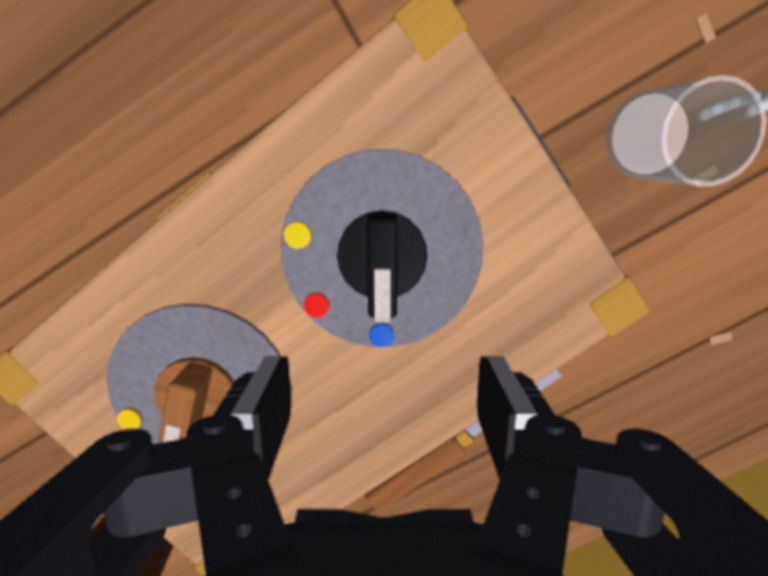

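The black pointer lines up with the blue stud (stripe at 382,290, stud at 381,334). The gripper is clear, so I'll hand in.

```bash
python3 - <<'E'
from h import *
im=ctrl.get_image("scene"); cv2.imwrite("pics/s_end.png",im[:,:,::-1]); ctrl.finish_job()
E
```

```text
the job is handed in; nothing more can be done
```

View pics/s_end.png

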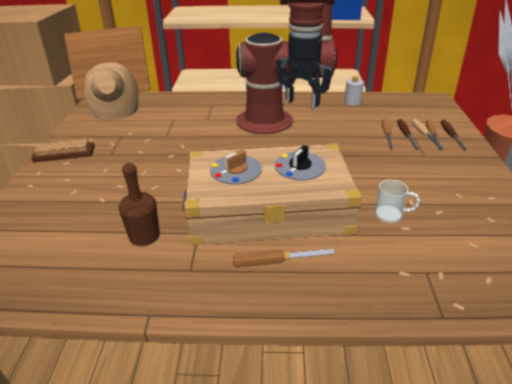

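The code is set: I turned the wooden dial to its red stud and let go, then turned the black dial to its blue stud. I handed the job in at about 12.5 s with the gripper clear of everything.

- **Pointer checks:** In the wrist pictures after each release, both pointers lined up with their studs, to within about a degree by my measurements. The wooden dial still pointed at red in the overhead view once the black dial had been turned.
- **Other objects:** The mug, mallet and gouge are where they were in the final scene picture. Wrist force stayed below about 10 N in every reading.
- **What disagreed:** The real fingertips sit about 37 mm behind the reported TCP. The first grasp therefore closed on air just above the wooden knob, touching nothing. I measured the offset in the pictures, went that much lower, and both later grasps held the knobs properly (opening about 17.4 mm).

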